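Release one carton from the roller lane into the order basket

TASK

Push the black order basket along the bench, in between the guides, until it stands right up against the roller-lane dispenser, under its outlet. Then press the hand lever down and keep it down until the front carton has rolled out from under the lid into the basket, and let the lever up slowly, over a couple of seconds, so that the lid comes down gently and shuts without a slam. Work the lid only with the lever: do not touch the lid or the cartons, lift nothing, and leave everything else on the bench where it is.

Things in the scene. Friction and masses are not known exactly. Their poses are not given: they have to be found in the camera images.
- dispenser: Grey steel dispenser, fixed to the bench: a short lane of steel rollers between side rails (94 mm wide), sloping down to an outlet at its front. Origin on the bench below the outlet; x points back along the lane, z up, y to its left; its front faces -x. The hand lever is on its right (-y). The lane reaches from x = -20 to 155 mm and is 155 mm high; the lever's shaft bearing reaches to x = 135, y = -138 mm.
- dock (a point): Point on the bench, axes as the dispenser's, 48 mm in front of its origin: where the basket's origin lies when the basket is fully home against the stop plate. Low guides (22 mm high) stand 84 mm either side of it, so the basket (140 mm wide at that height) has some play; they begin 114 mm before the dispenser's origin, flared to 97 mm either side.
- basket: Black plastic basket, empty and loose, 120 (x) by 150 (y) by 60 mm, open on top, 90 g. Origin: centre of its underside. Yaw roughly that of the dispenser. The turned rim at the top (47 to 60 mm up) stands out 5 mm beyond the walls. It slides easily on the bench.
- lever_pad (a point): Centre of the top of the black finger pad (40 by 34 mm) at the end of the hand lever. At rest it is 146 mm above the bench, 31 mm before and 128 mm right of the dispenser's origin; it moves with the lever. Fully down it is 86 mm above the bench and 6 mm nearer the robot. Nothing stands within 40 mm beside it.
- lever (a joint): Angle of the hand lever: 0 at rest (up), 0.40 rad fully down at its stop. It turns on a cross shaft 150 mm behind the pad. A return spring and the lid's weight push it up against the finger: about 4 N at the pad when up, 6 N when down; let go, it flies up and the lid slams.
- lid: Grey steel lid over the outlet, 82 mm deep and 90 mm wide with a 42 mm skirt down its front edge that holds the cartons back; hinged along its rear upper edge, about 45 mm behind the dispenser's origin and 150 mm above the bench. Origin at the middle of the hinge; its z axis is upright when shut and its tilt is the angle it is open: 2.25 times the lever angle, 0.90 rad fully open. The carton gets out from about 0.35 rad up.
- carton_1_mid (a point): Centre of the front carton, 51 by 75 by 28 mm, 70 g, which waits on the rollers behind the lid's skirt. With the lid up it rolls out by itself in about a second.
- carton_1: The front carton; origin at the centre of its underside.
- carton_2: The second, equal carton, directly behind the first. While the lever is down a brake between the rollers holds it; when the lever is up it rolls on to the lid. Origin at the centre of its underside.
- tape_roll: Bystander: roll of brown packing tape lying flat, 116 mm across, 48 mm high; origin under its centre.
- green_tub: Bystander: tub with a screw lid, 66 mm across, 70 mm high; origin under its centre.
- label_roll: Bystander: roll of white labels standing on end, 62 mm across, 50 mm high; origin under its centre.
- box_white: Bystander: white product box 46 by 60 by 30 mm; origin under its centre.
Things that resemble listed ones, but are neither listed nor needed, are in the scene too. What is shaped like the basket but green is not meant. Leave any turquoise look-alike of the carton_2 alone.

How it is judged:
By the outcome, as a careful person would: the job done as asked, in the order asked, and still so for the second after the job is handed in, with the robot touching nothing.
It also fails if it takes over 54 s, if anything falls off the work surface, if the arm or the gripper's body presses on something with over 40 N, if the wrist force passes 120 N, or if a joint passes its speed limit or range.

ROBOT

A 7-joint arm with a two-finger parallel gripper is mounted at the origin on the work surface; the furniture and walls round the work are solid. World frame = base frame: x ahead of the robot, y to its left, z up, the work surface at z = 0. Lengths are in m, angles in rad, forces in N, time in s.
With the tool pointing down it reaches from about 0.4 to 0.85 m from the base axis. Payload 4.4 kg.
Tool frame: the origin (TCP) lies midway between the tips of the shut fingers; the grasp point (between the pads) lies 19 mm behind it (robot.tcp_to_grasp is the distance from the TCP to the grasp point, in m); z points along the fingers, y is the line along which they close (so a half turn about z gives the same grasp; the last joint's range is limited). The gripper opens to 94 mm and grips with 3 to 60 N. Pads are 16 mm wide; open, the fingers measure 119 mm over their backs; the gripper's body (75 mm by 177 mm) begins 78 mm behind the grasp point.
Start: joints at [1.053, 0.628, 0.038, 1.517, -0.027, 0.996, -0.02], TCP at [0.284, -0.585, 0.178] pointing down, gripper open.
Joint ranges: [-3.06, 3.06], [-0.37, 2.12], [-1.25, 1.32], [0.18, 2.47], [-1.1, 4.24], [0.23, 1.98], [-2.94, 2.94]. Speed limits (rad/s): [2.57, 2.57, 3.14, 3.14, 3.14, 3.14, 3.14].

INTERFACE

Orientations are given as a rotation vector (axis times angle).
In Python, from bench import robot gives the robot as it stands.
- The arm moves only by the tool carry_out, never from a script. Its argument "targets" is a list of rows, each a list of 3 entries, a list of its own where there are three numbers: the turn, a rotation vector about the tool's x, y, z in degrees, then the shift along the tool's x, y, z in cm, then the opening, from 0 (shut) to 1 (fully open). A call has 1 to 10 rows; each row is the pose to reach, as a shift and turn from the pose commanded when the call began, along the tool's axes at that moment; what a row does not reach only later rows make up. A row lasts 1/12 s, in which the tool goes at most 41.7 mm and 7.16 degrees, less where a joint would pass 70% of its speed; a pose out of reach is approached as far as the arm can. A call with a gripper value outside its range is refused whole. The fingers move at their own pace and stop on an object; the grip force is fixed at half the most. Time passes only in rows, so rows that repeat a pose let the fingers close. It gives the time, the measured TCP pose, the force, the opening and the grip force at its end, in the units of the state.
- robot.get_state(): the state, without advancing time (a new reading comes with each control period).
- robot.camera(name): name is "side" or "top"; returns a dict with "color" (384x512x3 uint8, red, green, blue), "range_z" (384x512 float32, m along the optical axis (not along the pixel's ray), 0 where there is no reading), "fovy" (degrees; the focal length in pixels is half the picture's height over the tangent of half this angle, whatever the lens; pixels are square), "cx", "cy" (the principal point, pixels), "world_to_cam" (4x4, takes a point from world to camera coordinates). Camera axes: x right, y up, looking along -z (the intrinsics and any distortion apply to the point x, -y, -z); pixel columns grow to the right and rows downward; lengths in m; the calibration is good to about 2 mm. A picture is of the moment at which its call begins.
- robot.job_done(): hands the job in; it is judged then, once.
Trained networks look in a picture, given as the dict that the camera call returned (one of the last four; its "shot" number tells which), for a name from the list of things; names that differ only in an ending like _2 or _b are one class to them, and where a whole thing is asked for, a point or a joint stands for the part that bears it (a point fixed in the world has none). Each returns a list of dicts, best first, with "conf" (0 to 1); they miss things now and then, are a little off and sometimes report something else, mostly with a low value. They report only what shows in the picture. A call takes as long as a camera call. They do not tell look-alikes from the thing itself.
- robot.find_in(target, picture): "extent" ([left, top, width, height] in pixels, round what is visible of it).
- robot.outline_of(target, picture): "region" (384x512 bool, what is visible of it) and "extent" ([left, top, width, height] in pixels, round what is visible of it).
- robot.spot_point(target, picture): "centre" ([column, row] in pixels: a listed point, or the origin of a listed thing).
The state is a dict: "time_s": time; "q": joint angles; "joint_vel": joint speeds; "effort": joint torques, N m; "tool_pos": TCP position; "ee_rot": TCP orientation; "wrist_force": force on the tool from outside, world axes, zero at the start; "torque": the same for the moment, N m; "gripper_width": finger opening in m; "gripper_force": force on a finger pad.
Only numpy, scipy, OpenCV 4.12 (cv2) and the standard library are available. Lean on these libraries where they do the work, as an engineer would, in place of code of your own. Each camera call takes 0.05 s, during which the arm holds its last target. There are 200 camera calls.

## Working session

There is one attempt and no reset: what is moved stays moved. The work goes in short steps, Python scripts to look and compute and a tool call to move; the robot and the scene stay as the last step left them, time stands still between calls to the robot, and variables do not carry over. Pictures are saved under pics/ and viewed, at most 10 in all, crops included, and the job is handed in when it is done.

Besides the shell and the picture viewer there is one more tool, called after "Emit:" as a command line: name --argument value ..., lists and objects as JSON in quotes. carry_out: Moves the arm, as the interface text tells. Its arguments: {"type":"object","properties":{"targets":{"type":"array","items":{"type":"array"}}},"required":["targets"]}

```bash
mkdir -p pics; cat > h.py <<'E'
import numpy as np, cv2
from bench import robot
def ray(p,c,r):
    f=p["color"].shape[0]/2/np.tan(np.radians(p["fovy"])/2)
    T=np.linalg.inv(p["world_to_cam"])
    d=T[:3,:3]@np.array([(c-p["cx"])/f,-(r-p["cy"])/f,-1.]); return T[:3,3],d
def at_z(p,c,r,z):
    o,d=ray(p,c,r); return o+d*(z-o[2])/d[2]
def deproj(p,c,r):
    o,d=ray(p,c,r); z=p["range_z"][int(round(r)),int(round(c))]; return o+d*z
def cloud(p):
    f=p["color"].shape[0]/2/np.tan(np.radians(p["fovy"])/2)
    v,u=np.mgrid[:384,:512]; z=p["range_z"]
    P=np.stack([(u-p["cx"])/f*z,-(v-p["cy"])/f*z,-z],-1)
    T=np.linalg.inv(p["world_to_cam"]); return P@T[:3,:3].T+T[:3,3]
def save(p,n): cv2.imwrite("pics/"+n,p["color"][:,:,::-1])
E
python3 - <<'E'
from h import *
np.set_printoptions(precision=4,suppress=True)
for n in("top","side"):
    p=robot.camera(n); save(p,n+"0.png"); print(n,{k:v for k,v in p.items() if k not in("color","range_z","world_to_cam")})
    for t in("dispenser","basket","lever_pad","lid","dock","tape_roll","green_tub","label_roll","box_white"):
        for m in robot.spot_point(t,p)[:3]:
            c=m["centre"]; 
            try:print(t,round(m["conf"],2),np.round(c,1),"depth",deproj(p,*c),"z0",at_z(p,*c,0))
            except Exception as e:print(t,m,e)
print(robot.get_state())
E
```

```text
top {'fovy': 53.54925424460556, 'cx': 258.2084634542948, 'cy': 189.39833005252274, 'shot': 1}
dispenser 0.69 [223.1 156.6] depth [0.6185 0.2072 0.1274] z0 [0.642  0.2167 0.    ]
basket 0.94 [229.2 188.9] depth [ 0.5178  0.1928 -0.002 ] z0 [0.5176 0.1927 0.    ]
basket 0.6 [350.6 259.4] depth [ 0.2517 -0.2633  0.0035] z0 [ 0.2514 -0.2642  0.    ]
lever_pad 0.72 [257.2 154.6] depth [0.6217 0.0884 0.1483] z0 [0.65  0.086 0.   ]
lid 0.78 [219.  133.8] depth [0.6932 0.22   0.1533] z0 [0.731  0.2331 0.    ]
tape_roll 0.66 [255.6 152. ] depth [0.6312 0.0939 0.1463] z0 [0.6601 0.0921 0.    ]
green_tub 0.52 [286.7 191.7] depth [ 0.5007 -0.0198  0.0674] z0 [ 0.5069 -0.0262  0.    ]
label_roll 0.82 [153.2 168.7] depth [0.5948 0.4819 0.0008] z0 [0.595  0.4821 0.    ]
label_roll 0.62 [222.4 156.9] depth [0.6168 0.2094 0.1304] z0 [0.6408 0.2194 0.    ]
label_roll 0.32 [228.7 189.1] depth [ 0.5171  0.1947 -0.0021] z0 [0.5169 0.1946 0.    ]
box_white 0.73 [163.5 198.2] depth [0.4803 0.4343 0.0272] z0 [0.4823 0.4406 0.    ]
side {'fovy': 56.61293591859596, 'cx': 261.1039987975732, 'cy': 194.096425840
[... 676 characters left out ...]
1 0.    ]
label_roll 0.47 [262.2 229.6] depth [0.6382 0.0886 0.1453] z0 [0.5774 0.103  0.    ]
box_white 0.48 [343.7 192.7] depth [0.5163 0.4355 0.0111] z0 [0.5111 0.4398 0.    ]
{'time_s': 1.0, 'q': array([ 1.0532,  0.6284,  0.0385,  1.5174, -0.027 ,  0.9963, -0.02  ]), 'joint_vel': array([-0.0013,  0.0014, -0.0003, -0.0002, -0.0006, -0.0012, -0.001 ]), 'effort': array([  0.001 , -54.9603,   1.1434, -18.6945,  -0.0523,   0.0157,
         0.    ]), 'tool_pos': array([ 0.2838, -0.5848,  0.1777]), 'ee_rot': array([-3.0618, -0.7036, -0.0001]), 'wrist_force': array([ 0.5319, -0.1529, -0.216 ]), 'torque': array([0.0476, 0.0339, 0.0109]), 'gripper_force': 0.0, 'gripper_width': 0.09421819298632765}
```

View pictures.

View pics/top0.png

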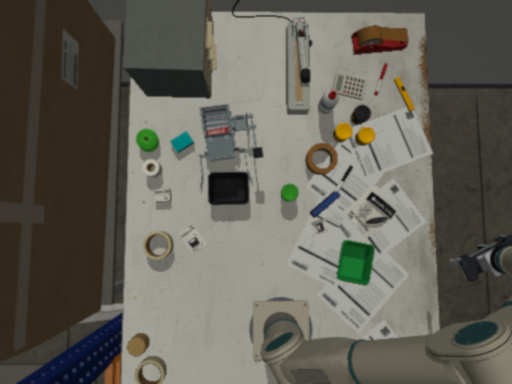

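View pics/side0.png

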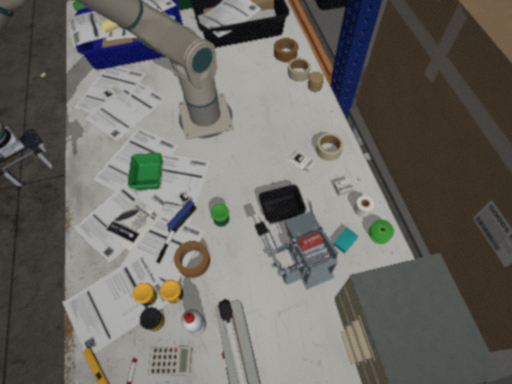

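```bash
python3 - <<'E'
from h import *
np.set_printoptions(precision=4,suppress=True)
p=robot.camera("top"); C=cloud(p)
img=cv2.resize(p["color"][80:230,150:310,::-1],None,fx=5,fy=5,interpolation=cv2.INTER_CUBIC)[:600*1]
cv2.imwrite("pics/crop.png",cv2.resize(p["color"][90:225,160:310,::-1],(660,594),interpolation=cv2.INTER_CUBIC))
def rect(m,n):
    Q=C[m][:,:2].astype(np.float32); r=cv2.minAreaRect(Q*1000); print(n,len(Q),"med",np.median(C[m],0),r)
U=robot.outline_of("basket",p)
for u in U[:2]: 
    m=u["region"]&(C[...,2]>.052)&(C[...,2]<.068); print(u["conf"],u["extent"]); rect(m,"basket rim")
for t in("dispenser","lever_pad","lid"):
    for u in robot.outline_of(t,p)[:1]:
        m=u["region"]&(C[...,2]>.1); print(t,u["conf"],u["extent"]); rect(m,t)
b=np.zeros((384,512),bool); b[90:225,180:280]=1
m=b&(C[...,2]>.012)&(C[...,2]<.03)&(C[...,0]<.62); rect(m,"guides")
for s in(C[...,1]>.2,C[...,1]<.2):
    Q=C[m&s]; print(len(Q),Q.min(0),Q.max(0)); print(Q[::max(1,len(Q)//12)])
m=b&(C[...,2]>.135)&(C[...,2]<.16)&(C[...,1]<.125); 
for q in C[m][:60:2]: print(q)
E
```

```text
0.92 [209.7, 170.7, 43.7, 33.8]
basket rim 319 med [0.5109 0.1933 0.059 ] ((515.5748901367188, 192.14849853515625), (118.16863250732422, 150.02113342285156), 0.12093017250299454)
0.69 [336.5, 238.1, 38.3, 47.2]
basket rim 329 med [ 0.2436 -0.2713  0.0583] ((246.48202514648438, -268.2366943359375), (121.25410461425781, 149.6201171875), 79.01936340332031)
dispenser 0.73 [199.5, 102.7, 64.4, 57.3]
dispenser 1503 med [0.6905 0.214  0.1371] ((589.6982421875, 158.88009643554688), (438.9420471191406, 190.4704132080078), 9.408080101013184)
lever_pad 0.53 [231.5, 115.9, 29.7, 43.7]
lever_pad 186 med [0.6466 0.0977 0.1408] ((579.9236450195312, 103.57077026367188), (399.81005859375, 87.06637573242188), 10.628256797790527)
lid 0.94 [205.7, 128.8, 32.4, 34.0]
lid 696 med [0.6562 0.2176 0.1409] ((537.17919921875, 192.17108154296875), (346.9558410644531, 107.85868072509766), 9.804845809936523)
guides 139 med [0.5608 0.2181 0.0214] ((507.021240234375, 176.7607879638672), (247.5068359375, 221.389892578125), 89.6569595336914)
74 [0.47   0.2033 0.012 ] [0.6184 0.3004 0.03  ]
[[0.6184 0.2989 0.0148]
 [0
[... 637 characters left out ...]
2 0.0207]]
[0.6789 0.0993 0.1375]
[0.6681 0.0958 0.1386]
[0.6617 0.0923 0.1354]
[0.6573 0.0924 0.1393]
[0.65   0.0959 0.1403]
[0.6498 0.089  0.1412]
[0.6491 0.0821 0.1446]
[0.6485 0.0752 0.1479]
[0.6468 0.0993 0.1385]
[0.6458 0.0925 0.1438]
[0.6455 0.0856 0.145 ]
[0.6456 0.0786 0.1445]
[0.6459 0.0717 0.1433]
[0.642  0.0994 0.1449]
[0.643  0.0924 0.14  ]
[0.6425 0.0855 0.1428]
[0.6411 0.0787 0.1493]
[0.642  0.0717 0.1454]
[0.6388 0.0994 0.1433]
[0.6378 0.0925 0.1482]
[0.6381 0.0856 0.1468]
[0.638  0.0787 0.1476]
[0.6387 0.0717 0.144 ]
[0.6351 0.0994 0.1445]
[0.6339 0.0926 0.1502]
[0.6363 0.0855 0.1386]
[0.6353 0.0786 0.1434]
[0.6349 0.0718 0.1457]
[0.6311 0.0994 0.1467]
[0.63   0.0926 0.1524]
```

View pics/crop.png

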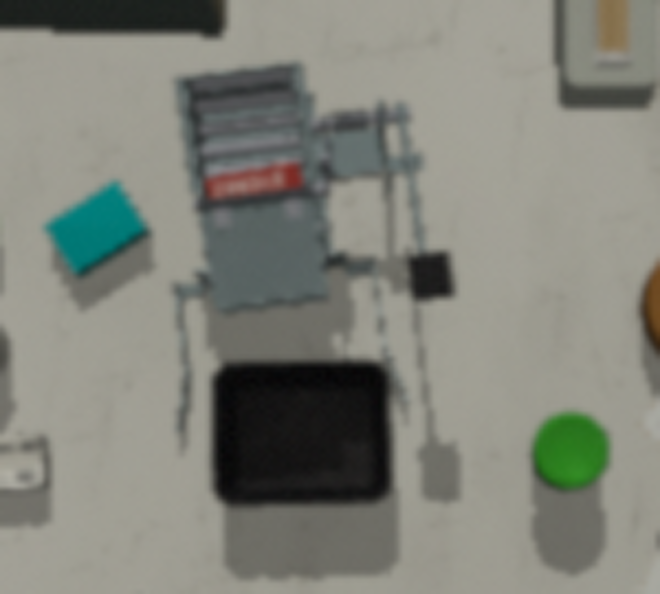

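```bash
python3 - <<'E'
from h import *
np.set_printoptions(precision=4,suppress=True)
p=robot.camera("top"); C=cloud(p)
b=np.zeros((384,512),bool); b[95:165,195:245]=1
for r in range(104,162,3):
    m=b[r]&(C[r,:,2]>.118); 
    if m.sum()>3:
        Q=C[r][m]; Q=Q[(Q[:,1]>.14)&(Q[:,1]<.29)]; Q=Q[np.argsort(Q[:,1])]; 
        if len(Q)>3: print(r,"x",np.median(Q[:,0]),"y",Q[0,1],Q[-1,1],"mid",(Q[0,1]+Q[-1,1])/2,"z",np.median(Q[:,2]))
m=np.zeros((384,512),bool); m[135:165,248:266]=1
m&=(C[...,2]>.135)&(C[...,2]<.16)&(p["color"].max(-1)<70)
r=cv2.minAreaRect((C[m][:,:2]*1000).astype(np.float32)); print("pad",m.sum(),r,C[m].mean(0))
m=np.zeros((384,512),bool); m[125:200,180:280]=1
m&=(C[...,2]>.012)&(C[...,2]<.03)
for nm,s in(("L",(C[...,1]>.285)&(C[...,1]<.32)),("R",(C[...,1]<.135)&(C[...,1]>.09))):
    Q=C[m&s]; Q=Q[np.argsort(-Q[:,0])]; print(nm); print(np.c_[Q][::2])
s=robot.camera("side"); Cs=cloud(s)
m=np.zeros((384,512),bool); m[180:290,230:350]=1
m&=(Cs[...,2]>.012)&(Cs[...,2]<.03)
for nm,t in(("L",(Cs[...,1]>.285)&(Cs[...,1]<.32)),("R",(Cs[...,1]<.14)&(Cs[...,1]>.09))):
    Q=Cs[m&t]; Q=Q[np.argsort(-Q[:,0])]; print("side",nm); print(Q[::4])
m=np.zeros((384,512),bool); m[215:245,250:275]=1
m&=(Cs[...,2]>.138)&(Cs[...,2]<.16)&(s["color"].max(-1)<70)
r=cv2.minAreaRect((Cs[m][:,:2]*1000).astype(np.float32)); print("pad",m.sum(),r,Cs[m].mean(0))
E
```

```text
104 x 0.7945394906916243 y 0.1883416076210816 0.203725834449794 mid 0.1960337210354378 z 0.16603871796902725
107 x 0.7939401555226959 y 0.1886931520292221 0.27931524228437965 mid 0.23400419715680087 z 0.13438575694109112
110 x 0.7837477654507514 y 0.18558067845641268 0.28496252471116457 mid 0.23527160158378863 z 0.13238091953931186
113 x 0.7747410033258475 y 0.1852842248240356 0.2806433293166097 mid 0.23296377707032262 z 0.12633124344864455
116 x 0.763193453393724 y 0.18233519346485524 0.2811695331879466 mid 0.23175236332640092 z 0.12873196608024695
119 x 0.7541659234862226 y 0.18239926902925668 0.28129279379070593 mid 0.2318460314099813 z 0.1225881685657193
122 x 0.7347470658566002 y 0.17880782133416606 0.2781169170909912 mid 0.22846236921257862 z 0.15377937867770075
125 x 0.7243377244054373 y 0.16788997491323424 0.2788914047607405 mid 0.22339068983698734 z 0.15202755021526704
128 x 0.7170265664491584 y 0.16909538286110254 0.2752520308209835 mid 0.222173706841043 z 0.14040456683342117
131 x 0.7069140829987093 y 0.16806008997594396 0.2757398081963617 mid 0.22189994908615282 z 0.13774
[... 2038 characters left out ...]

 [0.4848 0.1285 0.0248]
 [0.4773 0.1285 0.0254]]
side L
[[0.6497 0.3052 0.0193]
 [0.6054 0.2978 0.0226]
 [0.5843 0.2937 0.0233]
 [0.573  0.2935 0.0256]
 [0.5576 0.2957 0.0187]
 [0.5445 0.2964 0.0176]
 [0.5282 0.302  0.0163]]
side R
[[0.7855 0.1291 0.0182]
 [0.776  0.1253 0.0127]
 [0.6733 0.1339 0.0208]
 [0.6593 0.1343 0.023 ]
 [0.6495 0.13   0.0201]
 [0.6365 0.1301 0.0162]
 [0.6273 0.129  0.0229]
 [0.6134 0.1256 0.0195]
 [0.6017 0.1252 0.0199]
 [0.59   0.1211 0.0227]
 [0.572  0.1333 0.0285]
 [0.552  0.1091 0.0171]
 [0.4749 0.1296 0.0276]
 [0.4714 0.1381 0.0248]]
pad 103 ((631.621826171875, 85.88419342041016), (35.9935302734375, 30.199005126953125), 12.930374145507812) [0.6328 0.0861 0.1458]
```

```bash
cat >> h.py <<'E'
from scipy.spatial.transform import Rotation as Ro
YAW=.12; O=np.array([.647,.218,0])
RD=np.array([[np.cos(YAW),-np.sin(YAW),0],[np.sin(YAW),np.cos(YAW),0],[0,0,1]])
def D(x,y,z): return O+RD@np.array([x,y,z])      # dispenser frame -> world
def inD(w): return RD.T@(np.array(w)-O)
def toolrot(yaw): # tool down, tool x at world yaw
    c,s=np.cos(yaw),np.sin(yaw); return Ro.from_matrix(np.array([[c,s,0],[s,-c,0],[0,0,-1]]))
def delta(w,yaw,s=None):
    s=s or robot.get_state(); R=Ro.from_rotvec(s["ee_rot"])
    print("turn deg",np.round(np.degrees((R.inv()*toolrot(yaw)).as_rotvec()),2),"shift cm",np.round(R.inv().apply(np.array(w)-s["tool_pos"])*100,2))
E
python3 - <<'E'
from h import *
for w in([.42,-.2,.178],[.416,.18,.178]): delta(w,YAW)
E
```

```text
turn deg [-0.   -0.   19.01] shift cm [ 29.05 -28.67  -0.03]
turn deg [-0.   -0.   19.01] shift cm [ 4.528e+01 -6.303e+01 -3.000e-02]
```

Emit:
carry_out --targets '[[[0, 0, 5], [7, -7, 0], 1], [[0, 0, 10], [15, -14, 0], 1], [[0, 0, 15], [22, -21, 0], 1], [[0, 0, 19], [29, -28.7, 0], 1], [[0, 0, 19], [29, -28.7, 0], 1], [[0, 0, 19], [29, -28.7, 0], 1], [[0, 0, 19], [29, -28.7, 0], 1], [[0, 0, 19], [29, -28.7, 0], 1], [[0, 0, 19], [29, -28.7, 0], 1], [[0, 0, 19], [31, -33, 0], 1]]'

```text
time_s: 2.18
tool_pos: [0.416, -0.1882, 0.1781]
ee_rot: [3.135, 0.189, 0.004]
wrist_force: [1.6, 0.2, 0.5]
gripper_width: 0.0936
gripper_force: 0.0
```

```bash
python3 - <<'E'
from h import *
s=robot.get_state(); print(s["tool_pos"],s["q"]); delta([.416,.18,.178],YAW)
E
```

```text
[ 0.41595573 -0.18820585  0.17807949] [ 0.28490061  0.35511817  0.1050313   2.03819115 -0.05405113  0.74812349
 -1.02709753]
turn deg [ 0.06 -0.14  0.04] shift cm [ 4.440e+00 -3.655e+01 -2.000e-02]
```

Emit:
carry_out --targets '[[[0, 0, 0], [4.4, -36, 0], 1], [[0, 0, 0], [4.4, -36, 0], 1], [[0, 0, 0], [4.4, -36, 0], 1], [[0, 0, 0], [4.4, -36, 0], 1], [[0, 0, 0], [4.4, -36, 0], 1], [[0, 0, 0], [4.4, -36, 0], 1], [[0, 0, 0], [4.4, -36, 0], 1], [[0, 0, 0], [4.4, -36, 0], 1], [[0, 0, 0], [4.4, -36, 0], 1], [[0, 0, 0], [4.4, -36, 0], 1]]'

```text
time_s: 3.02
tool_pos: [0.4144, 0.1804, 0.178]
ee_rot: [-3.131, -0.204, -0.003]
wrist_force: [0.4, -0.8, 0.4]
gripper_width: 0.0943
gripper_force: 0.0
```

Emit:
carry_out --targets '[[[0, 0, 0], [0, 0, 0], 1], [[0, 0, 0], [0, 0, 0], 1], [[0, 0, 0], [0, 0, 0], 1]]'

```text
time_s: 3.27
tool_pos: [0.4145, 0.1711, 0.1777]
ee_rot: [3.135, 0.185, -0.0]
wrist_force: [-0.9, -0.2, -0.2]
gripper_width: 0.0942
gripper_force: 0.0
```

```bash
python3 - <<'E'
from h import *
s=robot.get_state(); print(s["tool_pos"],s["q"]); delta([.416,.18,.025],YAW)
E
```

```text
[0.41448377 0.17113289 0.17769467] [-0.46658514  0.34479141  0.01565735  2.05321805 -0.00684204  0.74414491
 -1.89987658]
turn deg [ 0.05  0.02 -0.13] shift cm [ 0.26 -0.87 15.27]
```

Emit:
carry_out --targets '[[[0, 0, 0], [0.2, -0.9, 4], 1], [[0, 0, 0], [0.2, -0.9, 8], 1], [[0, 0, 0], [0.2, -0.9, 11.5], 1], [[0, 0, 0], [0.2, -0.9, 14], 1], [[0, 0, 0], [0.2, -0.9, 15.2], 1], [[0, 0, 0], [0.2, -0.9, 15.2], 1], [[0, 0, 0], [0.2, -0.9, 15.2], 1], [[0, 0, 0], [0.2, -0.9, 15.2], 1]]'

```text
time_s: 3.93
tool_pos: [0.4163, 0.1814, 0.0266]
ee_rot: [-3.136, -0.186, -0.002]
wrist_force: [0.1, 0.0, 0.7]
gripper_width: 0.0939
gripper_force: 0.0
```

```bash
python3 - <<'E'
from h import *
s=robot.get_state(); print(s["tool_pos"],s["wrist_force"],inD(s["tool_pos"])); delta(D(-.115,0,.025),YAW)
p=robot.camera("top"); C=cloud(p)
m=np.zeros((384,512),bool); m[165:210,200:260]=1
m&=(C[...,2]>.05)&(C[...,2]<.066)&(p["color"].max(-1)<60); print(m.sum(),cv2.minAreaRect((C[m][:,:2]*1000).astype(np.float32)))
E
```

```text
[0.41630277 0.18143519 0.02656885] [0.09374227 0.0479137  0.65983006] [-0.23341546 -0.00868458  0.02656885]
turn deg [-0.01 -0.09 -0.08] shift cm [11.84 -0.89  0.18]
188 ((516.0322265625, 192.00729370117188), (117.82145690917969, 142.5646514892578), 0.042522281408309937)
```

Emit:
carry_out --targets '[[[0, 0, 0], [1.0, 0, 0], 1], [[0, 0, 0], [2.0, 0, 0], 1], [[0, 0, 0], [2.4, 0, 0], 1], [[0, 0, 0], [2.7, 0, 0], 1], [[0, 0, 0], [3.0, 0, 0], 1], [[0, 0, 0], [3.3, 0, 0], 1], [[0, 0, 0], [3.6, -0.1, 0], 1], [[0, 0, 0], [3.9, -0.1, 0], 1], [[0, 0, 0], [4.2, -0.2, 0], 1], [[0, 0, 0], [4.5, -0.2, 0], 1]]'

```text
time_s: 4.82
tool_pos: [0.4599, 0.1896, 0.0256]
ee_rot: [-3.136, -0.189, 0.0]
wrist_force: [-1.7, -1.5, 1.7]
gripper_width: 0.0939
gripper_force: 0.6
```

Emit:
carry_out --targets '[[[0, 0, 0], [0.3, -0.05, 0], 1], [[0, 0, 0], [0.6, -0.1, 0], 1], [[0, 0, 0], [0.9, -0.1, 0], 1], [[0, 0, 0], [1.2, -0.15, 0], 1], [[0, 0, 0], [1.5, -0.2, 0], 1], [[0, 0, 0], [1.8, -0.2, 0], 1], [[0, 0, 0], [2.1, -0.25, 0], 1], [[0, 0, 0], [2.4, -0.3, 0], 1], [[0, 0, 0], [2.7, -0.35, 0], 1], [[0, 0, 0], [3.0, -0.4, 0], 1]]'

```text
time_s: 5.65
tool_pos: [0.4894, 0.197, 0.0257]
ee_rot: [-3.136, -0.189, -0.0]
wrist_force: [-0.2, -0.2, -0.3]
gripper_width: 0.0941
gripper_force: 0.3
```

```bash
cat >> h.py <<'E'
def basket(p):
    C=cloud(p); m=np.zeros((384,512),bool); m[145:210,200:260]=1
    m&=(C[...,2]>.05)&(C[...,2]<.066)&(p["color"].max(-1)<60)&(C[...,1]>.11)
    r=cv2.minAreaRect((C[m][:,:2]*1000).astype(np.float32)); print("basket",m.sum(),r,"inD",inD([r[0][0]/1000,r[0][1]/1000,0]))
E
python3 - <<'E'
from h import *
s=robot.get_state(); print(s["tool_pos"],s["wrist_force"],inD(s["tool_pos"])); delta(D(-.115,0,.025),YAW)
p=robot.camera("top"); basket(p); save(p,"t2.png")
cv2.imwrite("pics/crop2.png",cv2.resize(p["color"][90:225,160:310,::-1],(660,594),interpolation=cv2.INTER_CUBIC))
E
```

```text
[0.48939849 0.19701379 0.02568726] [-0.17677116 -0.18646924 -0.26781207] [-0.15898045 -0.00196847  0.02568726]
turn deg [-0.   -0.    0.01] shift cm [ 4.4  -0.2   0.07]
basket 135 ((595.8016967773438, 205.80043029785156), (156.01405334472656, 70.20585632324219), 79.74308013916016) inD [-0.05229055 -0.00598278  0.        ]
```

View pics/crop2.png

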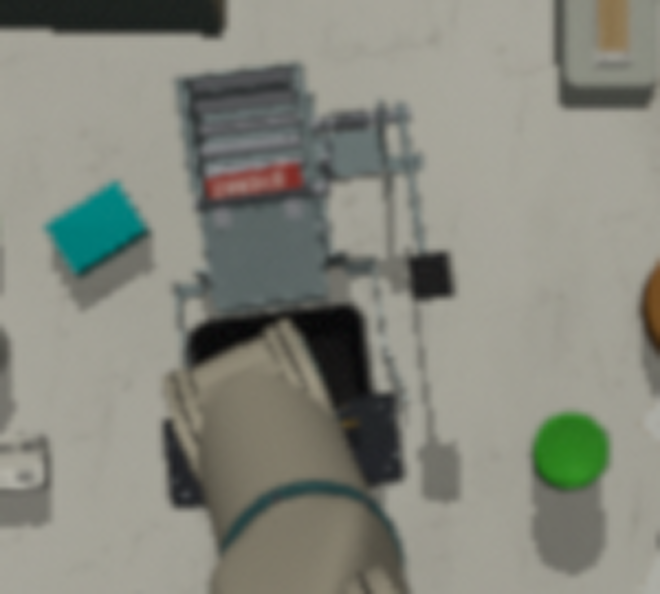

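Emit:
carry_out --targets '[[[0, 0, 0], [0.3, 0, 0], 1], [[0, 0, 0], [0.6, 0, 0], 1], [[0, 0, 0], [0.9, -0.05, 0], 1], [[0, 0, 0], [1.2, -0.05, 0], 1], [[0, 0, 0], [1.5, -0.1, 0], 1], [[0, 0, 0], [1.8, -0.1, 0], 1], [[0, 0, 0], [2.1, -0.1, 0], 1], [[0, 0, 0], [2.4, -0.15, 0], 1], [[0, 0, 0], [2.7, -0.15, 0], 1], [[0, 0, 0], [3.0, -0.2, 0], 1]]'

```text
time_s: 6.53
tool_pos: [0.519, 0.2024, 0.0257]
ee_rot: [3.136, 0.188, 0.0]
wrist_force: [-1.0, -0.3, 0.2]
gripper_width: 0.094
gripper_force: 0.4
```

Emit:
carry_out --targets '[[[0, 0, 0], [0.2, 0, 0], 1], [[0, 0, 0], [0.4, 0, 0], 1], [[0, 0, 0], [0.6, 0, 0], 1], [[0, 0, 0], [0.8, 0, 0], 1], [[0, 0, 0], [0.9, 0, 0], 1], [[0, 0, 0], [1.0, 0, 0], 1], [[0, 0, 0], [1.0, 0, 0], 1]]'

```text
time_s: 7.12
tool_pos: [0.529, 0.2038, 0.0257]
ee_rot: [-3.136, -0.189, -0.001]
wrist_force: [-0.5, 0.2, 0.1]
gripper_width: 0.0939
gripper_force: 0.1
```

```bash
python3 - <<'E'
from h import *
s=robot.get_state(); print(s["tool_pos"],s["wrist_force"],inD(s["tool_pos"])); delta(D(-.115,0,.025),YAW)
E
```

```text
[0.52900586 0.20375835 0.02572311] [-0.46637063  0.17472203  0.07475312] [-1.18850500e-01 -1.38910772e-05  2.57231117e-02]
turn deg [-0.01 -0.04  0.01] shift cm [ 0.39 -0.    0.07]
```

Not at the stop yet; advance in small steps until the force rises.

Emit:
carry_out --targets '[[[0, 0, 0], [0.1, 0, 0], 1], [[0, 0, 0], [0.2, 0, 0], 1], [[0, 0, 0], [0.3, 0, 0], 1], [[0, 0, 0], [0.4, 0, 0], 1], [[0, 0, 0], [0.4, 0, 0], 1]]'

```text
time_s: 7.53
tool_pos: [0.5294, 0.2037, 0.0255]
ee_rot: [3.135, 0.189, -0.009]
wrist_force: [-6.4, -0.5, 7.3]
gripper_width: 0.0941
gripper_force: 3.4
```

Emit:
carry_out --targets '[[[0, 0, 0], [0.1, 0, 0], 1], [[0, 0, 0], [0.2, 0, 0], 1], [[0, 0, 0], [0.2, 0, 0], 1]]'

```text
time_s: 7.78
tool_pos: [0.5294, 0.2036, 0.0253]
ee_rot: [3.134, 0.19, -0.014]
wrist_force: [-10.0, -1.6, 8.9]
gripper_width: 0.0941
gripper_force: 5.0
```

Emit:
carry_out --targets '[[[0, 0, 0], [0.1, 0, 0], 1], [[0, 0, 0], [0.2, 0, 0], 1], [[0, 0, 0], [0.2, 0, 0], 1]]'

```text
time_s: 8.03
tool_pos: [0.5294, 0.2036, 0.0252]
ee_rot: [3.133, 0.19, -0.02]
wrist_force: [-12.8, -1.0, 10.8]
gripper_width: 0.094
gripper_force: 6.6
```

Emit:
carry_out --targets '[[[0, 0, 0], [-0.2, 0, 0], 1], [[0, 0, 0], [-0.4, 0, 0], 1], [[0, 0, 0], [-0.7, 0, 0], 1], [[0, 0, 0], [-1.2, 0, 0], 1], [[0, 0, 0], [-2.5, 0, 0], 1], [[0, 0, 0], [-4.5, 0, 0], 1], [[0, 0, 0], [-6, 0, -2], 0.5], [[0, 0, 0], [-7, 0, -6], 0], [[0, 0, 0], [-7, 0, -10], 0], [[0, 0, 0], [-7, 0, -14], 0]]'

```text
time_s: 8.87
tool_pos: [0.4668, 0.1963, 0.1674]
ee_rot: [-3.136, -0.189, -0.001]
wrist_force: [0.8, 0.7, -0.3]
gripper_width: 0.0708
gripper_force: 0.0
```

Emit:
carry_out --targets '[[[0, 0, -7], [-1, 4, -2], 0], [[0, 0, -14], [-2, 8, -4], 0], [[0, 0, -21], [-2, 12, -4], 0], [[0, 0, -28], [-2, 16, -4], 0], [[0, 0, -35], [-2, 18, -4], 0], [[0, 0, -42], [-2, 18, -4], 0], [[0, 0, -49], [-2, 18, -4], 0], [[0, 0, -56], [-2, 18, -4], 0], [[0, 0, -63], [-2, 18, -4], 0], [[0, 0, -70], [-2, 18, -4], 0]]'

```text
time_s: 9.7
tool_pos: [0.4698, 0.0149, 0.2061]
ee_rot: [2.458, 1.954, 0.004]
wrist_force: [0.0, 0.9, 0.3]
gripper_width: 0.004
gripper_force: 0.0
```

```bash
python3 - <<'E'
from h import *
s=robot.get_state(); print(s["tool_pos"],s["q"],s["gripper_width"]); 
for y in(np.pi/2,-np.pi/2): delta(D(-.033,-.128,.19),YAW+y)
p=robot.camera("top"); basket(p)
cv2.imwrite("pics/crop3.png",cv2.resize(p["color"][90:225,160:310,::-1],(660,594),interpolation=cv2.INTER_CUBIC))
for n in("top","side"):
    q=robot.camera(n)
    for t in ("lever_pad",):
        for m in robot.spot_point(t,q)[:1]: print(n,m["conf"],at_z(q,*m["centre"],.146),inD(at_z(q,*m["centre"],.146)))
E
```

```text
[0.46983294 0.01492565 0.20606249] [ 0.10517561  0.34288    -0.26175942  1.96131746  0.11641278  0.84885044
 -0.44627938] 0.004014348304292927
turn deg [  0.16  -0.02 -19.91] shift cm [10.62 13.93  1.65]
turn deg [-3.0000e-02 -2.2000e-01  1.6009e+02] shift cm [10.62 13.93  1.65]
basket 184 ((597.022705078125, 216.92919921875), (116.88478088378906, 146.58279418945312), 7.016712188720703) inD [-0.04974608  0.00491979  0.        ]
top 0.48 [0.63617741 0.09388614 0.146     ] [-0.0256027  -0.12192572  0.146     ]
side 0.62 [0.63431314 0.08475684 0.146     ] [-0.02854646 -0.13076619  0.146     ]
```

View pics/crop3.png

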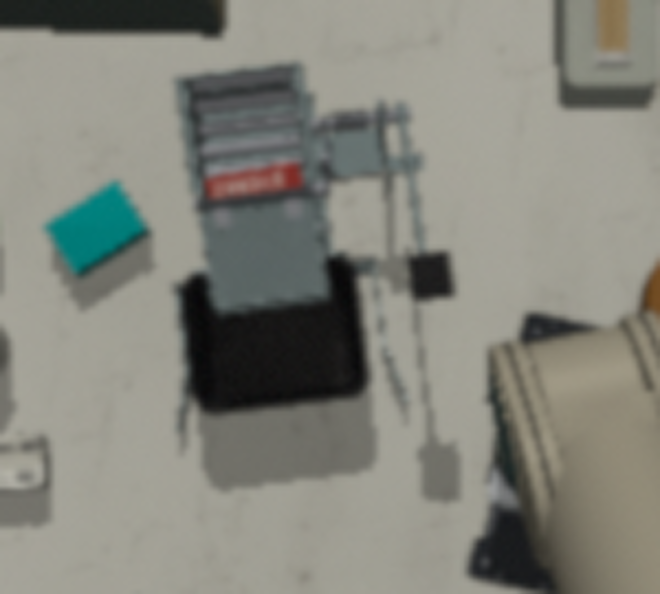

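Emit:
carry_out --targets '[[[0, 0, -5], [2.5, 3.5, 0], 0], [[0, 0, -10], [5, 7, 0], 0], [[0, 0, -15], [8, 10.5, 0], 0], [[0, 0, -20], [10.3, 13.8, 0.5], 0], [[0, 0, -20], [10.3, 13.8, 1], 0], [[0, 0, -20], [10.3, 13.8, 1.5], 0], [[0, 0, -20], [10.3, 13.8, 1.5], 0], [[0, 0, -20], [10.3, 13.8, 1.5], 0]]'

```text
time_s: 10.62
tool_pos: [0.6251, 0.0825, 0.1903]
ee_rot: [-2.09, -2.345, 0.004]
wrist_force: [0.7, 0.6, -0.2]
gripper_width: 0.001
gripper_force: 0.0
```

```bash
python3 - <<'E'
from h import *
s=robot.get_state(); print(s["tool_pos"],s["q"],s["wrist_force"]); 
P=np.array([.632,.087,.146]); u=D(1,0,0)-O; a=YAW+np.pi/2
delta(P+[0,0,.004],a)
for t in(0,.1,.2,.3,.4,.42):
    x=-.152*np.cos(.3-t)+.152*np.cos(.3); z=.152*(np.sin(.3-t)-np.sin(.3)); print(t,x,z); delta(P+u*x+[0,0,z],a)
E
```

```text
[0.62509384 0.08248103 0.1902829 ] [ 0.01935909  0.6043324  -0.32589019  1.55123447  0.2156379   1.02385659
 -0.25109996] [ 0.6531653   0.56577469 -0.1841585 ]
turn deg [-0.12  0.07 -0.31] shift cm [0.37 0.75 4.03]
0 0.0 0.0
turn deg [-0.12  0.07 -0.31] shift cm [0.38 0.75 4.43]
0.1 -0.0037589734847766065 -0.01472133313167431
turn deg [-0.12  0.07 -0.31] shift cm [0.37 0.37 5.9 ]
0.2 -0.006029486775167792 -0.029744392082205733
turn deg [-0.12  0.07 -0.31] shift cm [0.38 0.15 7.4 ]
0.3 -0.006788853652907878 -0.04491907141252361
turn deg [-0.12  0.07 -0.31] shift cm [0.38 0.08 8.92]
0.4 -0.006029486775167792 -0.06009375074284149
turn deg [-0.12  0.07 -0.31] shift cm [ 0.38  0.16 10.44]
0.42 -0.005695766302695554 -0.06311532692043935
turn deg [-0.12  0.07 -0.31] shift cm [ 0.38  0.19 10.74]
```

Move over the pad, down to near it, then press along the arc.

Emit:
carry_out --targets '[[[0, 0, 0], [0.4, 0.7, 1], 0], [[0, 0, 0], [0.4, 0.7, 2], 0], [[0, 0, 0], [0.4, 0.7, 3], 0], [[0, 0, 0], [0.4, 0.7, 3.6], 0], [[0, 0, 0], [0.4, 0.7, 4], 0], [[0, 0, 0], [0.4, 0.7, 4.4], 0], [[0, 0, 0], [0.4, 0.6, 4.8], 0], [[0, 0, 0], [0.4, 0.6, 5.1], 0]]'

```text
time_s: 11.28
tool_pos: [0.6321, 0.0882, 0.1393]
ee_rot: [-2.088, -2.347, 0.0]
wrist_force: [-1.0, -0.5, -0.1]
gripper_width: 0.0002
gripper_force: 0.0
```

```bash
python3 - <<'E'
from h import *
s=robot.get_state(); print(s["tool_pos"],s["wrist_force"],s["torque"])
p=robot.camera("side")
cv2.imwrite("pics/s4.png",cv2.resize(p["color"][170:300,215:355,::-1],(640,594),interpolation=cv2.INTER_CUBIC))
E
```

```text
[0.63205108 0.08817432 0.13934946] [-0.97846621 -0.51368485 -0.11146048] [-0.02919453 -0.06206132  0.0305982 ]
```

View pics/s4.png

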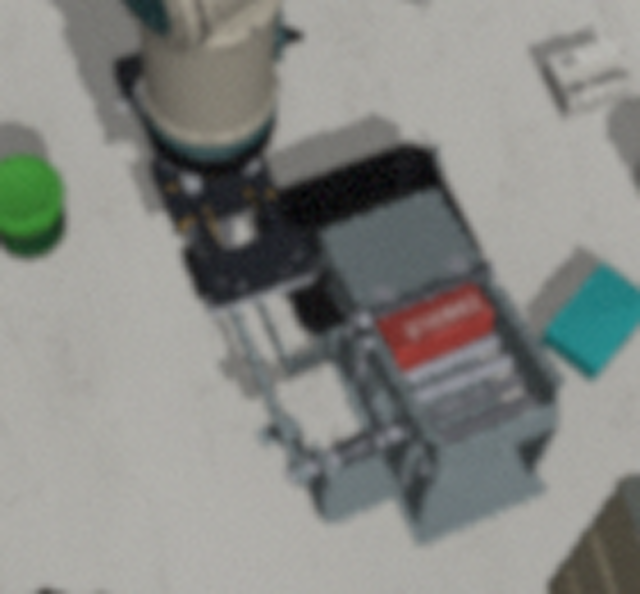

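Emit:
carry_out --targets '[[[0, 0, 0], [0, -0.05, 0.3], 0], [[0, 0, 0], [0, -0.1, 0.6], 0], [[0, 0, 0], [0, -0.1, 0.6], 0]]'

```text
time_s: 11.58
tool_pos: [0.6308, 0.088, 0.1332]
ee_rot: [-2.088, -2.347, 0.001]
wrist_force: [-0.1, 0.8, 0.3]
gripper_width: 0.0007
gripper_force: 0.0
```

Emit:
carry_out --targets '[[[0, 0, 0], [0, -0.05, 0.3], 0], [[0, 0, 0], [0, -0.1, 0.6], 0], [[0, 0, 0], [0, -0.1, 0.6], 0]]'

```text
time_s: 11.83
tool_pos: [0.6298, 0.0879, 0.1271]
ee_rot: [-2.088, -2.347, 0.001]
wrist_force: [-0.6, 0.5, 0.2]
gripper_width: 0.0004
gripper_force: 0.0
```

```bash
python3 - <<'E'
from h import *
p=robot.camera("top"); C=cloud(p)
for c in (212,220,228): print([np.round(C[r,c],3) for r in (138,150,155)])
for m in robot.outline_of("lever_pad",p)[:2]: print(m["conf"],m["extent"])
E
```

```text
[array([0.68 , 0.244, 0.148]), array([0.64 , 0.245, 0.138]), array([0.622, 0.245, 0.137])]
[array([0.681, 0.217, 0.144]), array([0.64 , 0.217, 0.137]), array([0.623, 0.218, 0.134])]
[array([0.68 , 0.189, 0.146]), array([0.64 , 0.19 , 0.134]), array([0.623, 0.19 , 0.131])]
0.37 [143.3, 160.6, 21.0, 20.0]
```

```bash
python3 - <<'E'
from h import *
np.set_printoptions(precision=3,suppress=True)
p=robot.camera("side"); C=cloud(p)
T=np.linalg.inv(p["world_to_cam"]); print("cam",T[:3,3])
f=192/np.tan(np.radians(p["fovy"])/2)
def pix(w):
    q=p["world_to_cam"]@np.r_[w,1]; return np.array([p["cx"]+f*q[0]/-q[2],p["cy"]-f*q[1]/-q[2]])
s=robot.get_state(); print("tcp",s["tool_pos"],pix(s["tool_pos"]),"pad",pix([.632,.087,.146]))
for r in range(214,244,3): print(r,[(c,tuple(np.round(C[r,c],3))) for c in range(255,292,5)])
cv2.imwrite("pics/s5.png",cv2.resize(p["color"][190:265,235:325,::-1],(720,600),interpolation=cv2.INTER_CUBIC))
E
```

```text
cam [ 1.073 -0.014  1.183]
tcp [0.63  0.088 0.128] [261.448 229.624] pad [261.201 227.878]
214 [(255, (np.float64(0.641), np.float64(0.068), np.float64(0.274))), (260, (np.float64(0.653), np.float64(0.08), np.float64(0.293))), (265, (np.float64(0.654), np.float64(0.094), np.float64(0.287))), (270, (np.float64(0.652), np.float64(0.109), np.float64(0.276))), (275, (np.float64(0.649), np.float64(0.125), np.float64(0.26))), (280, (np.float64(0.552), np.float64(0.175), np.float64(0.04))), (285, (np.float64(0.552), np.float64(0.195), np.float64(0.029))), (290, (np.float64(0.552), np.float64(0.214), np.float64(0.019)))]
217 [(255, (np.float64(0.651), np.float64(0.066), np.float64(0.276))), (260, (np.float64(0.659), np.float64(0.078), np.float64(0.286))), (265, (np.float64(0.654), np.float64(0.094), np.float64(0.267))), (270, (np.float64(0.535), np.float64(0.144), np.float64(-0.003))), (275, (np.float64(0.556), np.float64(0.156), np.float64(0.033))), (280, (np.float64(0.556), np.float64(0.175), np.float64(0.022))), (285, (np.float64(0.556), np.float64(0.194), np.float64(0.013))), (290, (np.f
[... 3599 characters left out ...]
float64(0.148), np.float64(0.057))), (285, (np.float64(0.63), np.float64(0.173), np.float64(0.002))), (290, (np.float64(0.667), np.float64(0.175), np.float64(0.089)))]
241 [(255, (np.float64(0.613), np.float64(0.067), np.float64(0.0))), (260, (np.float64(0.617), np.float64(0.084), np.float64(-0.002))), (265, (np.float64(0.622), np.float64(0.101), np.float64(-0.001))), (270, (np.float64(0.628), np.float64(0.118), np.float64(0.002))), (275, (np.float64(0.629), np.float64(0.136), np.float64(-0.006))), (280, (np.float64(0.635), np.float64(0.153), np.float64(-0.002))), (285, (np.float64(0.663), np.float64(0.16), np.float64(0.062))), (290, (np.float64(0.674), np.float64(0.173), np.float64(0.08)))]
```

View pics/s5.png

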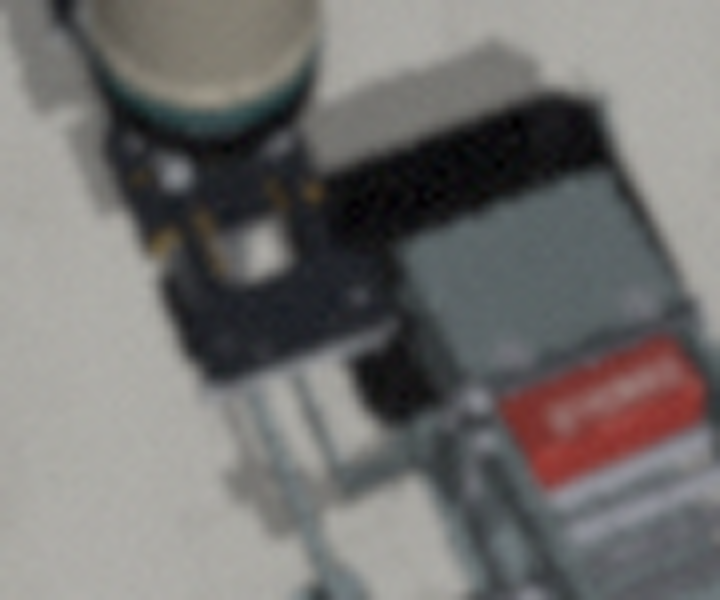

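Emit:
carry_out --targets '[[[0, 0, 0], [0, 0, 0.3], 0], [[0, 0, 0], [0, 0, 0.6], 0], [[0, 0, 0], [0, 0, 0.6], 0]]'

```text
time_s: 12.23
tool_pos: [0.6298, 0.0879, 0.121]
ee_rot: [-2.088, -2.346, 0.001]
wrist_force: [-0.3, -0.3, -0.6]
gripper_width: 0.0005
gripper_force: 0.0
```

Emit:
carry_out --targets '[[[0, 0, 0], [0, 0, 0.3], 0], [[0, 0, 0], [0, 0, 0.6], 0], [[0, 0, 0], [0, 0, 0.6], 0]]'

```text
time_s: 12.48
tool_pos: [0.6298, 0.088, 0.1154]
ee_rot: [-2.088, -2.347, 0.001]
wrist_force: [-1.4, -1.0, 2.5]
gripper_width: 0.0002
gripper_force: 1.5
```

```bash
python3 - <<'E'
from h import *
p=robot.camera("top"); C=cloud(p)
for c in (212,220,228): print([np.round(C[r,c],3) for r in (138,150,155)])
s=robot.camera("side"); print(robot.spot_point("lever_pad",s)[:2],robot.outline_of("lever_pad",s)[0]["extent"] if robot.outline_of("lever_pad",s) else None)
cv2.imwrite("pics/t6.png",cv2.resize(p["color"][100:190,190:310,::-1],(800,600),interpolation=cv2.INTER_CUBIC))
E
```

```text
[array([0.679, 0.244, 0.152]), array([0.639, 0.245, 0.14 ]), array([0.375, 0.109, 1.441])]
[array([0.681, 0.217, 0.144]), array([0.638, 0.217, 0.145]), array([0.623, 0.217, 0.135])]
[array([0.68 , 0.189, 0.149]), array([0.639, 0.189, 0.141]), array([0.623, 0.19 , 0.133])]
[{'centre': [261.8, 228.7], 'conf': 0.49}, {'centre': [309.5, 234.6], 'conf': 0.16}] [266.4, 241.4, 38.1, 34.6]
```

View pics/t6.png

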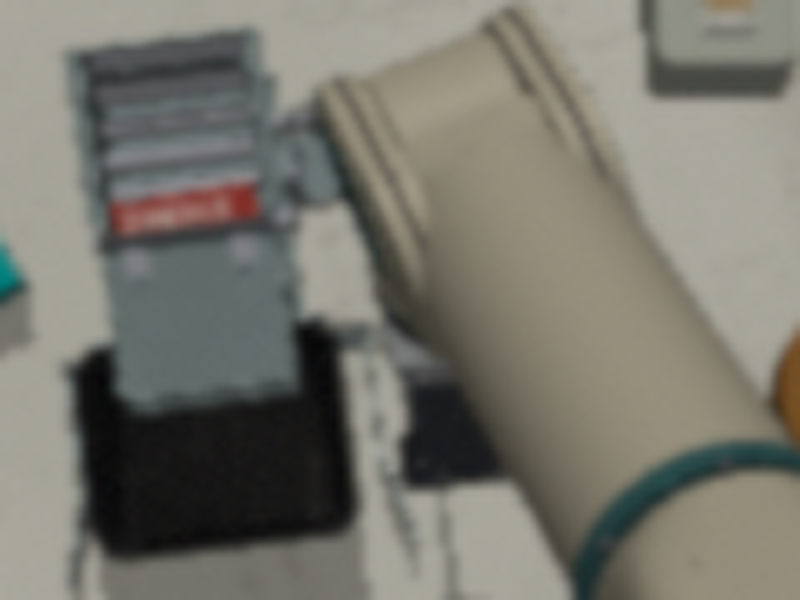

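Emit:
carry_out --targets '[[[0, 0, 0], [0, 0, 0.2], 0], [[0, 0, 0], [0, 0, 0.4], 0], [[0, 0, 0], [0, 0, 0.4], 0]]'

```text
time_s: 12.98
tool_pos: [0.6301, 0.088, 0.1113]
ee_rot: [-2.088, -2.347, 0.0]
wrist_force: [-1.2, -0.2, 4.1]
gripper_width: 0.0005
gripper_force: 1.7
```

```bash
python3 - <<'E'
from h import *
s=robot.get_state(); print(s["wrist_force"],s["torque"],s["tool_pos"],s["gripper_force"])
p=robot.camera("top"); C=cloud(p)
for c in (212,216,220,224,228): print([np.round(C[r,c,2],3) for r in (138,142,146,150,153,155)])
E
```

```text
[-1.20423283 -0.18296278  4.13489804] [-2.50297986e-04  4.30422850e-01  2.96600711e-02] [0.63006665 0.08803757 0.11133938] 1.7492626827089452
[np.float64(0.15), np.float64(0.141), np.float64(0.148), np.float64(0.148), np.float64(0.144), np.float64(0.139)]
[np.float64(0.144), np.float64(0.149), np.float64(0.15), np.float64(0.143), np.float64(0.144), np.float64(0.145)]
[np.float64(0.147), np.float64(0.145), np.float64(0.145), np.float64(0.144), np.float64(0.138), np.float64(0.135)]
[np.float64(0.149), np.float64(0.152), np.float64(0.141), np.float64(0.143), np.float64(0.141), np.float64(0.141)]
[np.float64(0.153), np.float64(0.141), np.float64(0.143), np.float64(0.141), np.float64(0.136), np.float64(0.138)]
```

Emit:
carry_out --targets '[[[0, 0, 0], [0, -0.05, 0.3], 0], [[0, 0, 0], [0, -0.1, 0.6], 0], [[0, 0, 0], [0, -0.15, 0.9], 0], [[0, 0, 0], [0, -0.2, 1.2], 0], [[0, 0, 0], [0, -0.25, 1.5], 0], [[0, 0, 0], [0, -0.25, 1.5], 0]]'

```text
time_s: 13.53
tool_pos: [0.6273, 0.0877, 0.0959]
ee_rot: [-2.088, -2.347, 0.001]
wrist_force: [-2.8, 0.1, 4.7]
gripper_width: 0.0006
gripper_force: 2.3
```

```bash
python3 - <<'E'
from h import *
s=robot.get_state(); print(s["wrist_force"],s["torque"],s["tool_pos"],s["gripper_force"])
p=robot.camera("top"); C=cloud(p)
for c in (212,216,220,224,228): print([np.round(C[r,c,2],3) for r in (138,142,146,150,153,155)])
E
```

```text
[-2.79825052  0.08485464  4.68798506] [-0.02570774  0.56758644 -0.01467125] [0.6273495  0.08767553 0.09594304] 2.270686654810561
[np.float64(0.151), np.float64(0.15), np.float64(0.157), np.float64(0.166), np.float64(0.159), np.float64(0.156)]
[np.float64(0.147), np.float64(0.149), np.float64(0.154), np.float64(0.156), np.float64(0.162), np.float64(0.156)]
[np.float64(0.151), np.float64(0.157), np.float64(0.158), np.float64(0.158), np.float64(0.158), np.float64(0.154)]
[np.float64(0.152), np.float64(0.156), np.float64(0.157), np.float64(0.155), np.float64(0.152), np.float64(0.159)]
[np.float64(0.151), np.float64(0.156), np.float64(0.152), np.float64(0.156), np.float64(0.156), np.float64(0.158)]
```

Emit:
carry_out --targets '[[[0, 0, 0], [0, -0.15, 0.3], 0], [[0, 0, 0], [0, -0.25, 0.6], 0], [[0, 0, 0], [0, -0.3, 0.9], 0], [[0, 0, 0], [0, -0.35, 1.2], 0], [[0, 0, 0], [0, -0.35, 1.5], 0], [[0, 0, 0], [0, -0.35, 1.8], 0], [[0, 0, 0], [0, -0.35, 2.1], 0], [[0, 0, 0], [0, -0.35, 2.1], 0]]'

```text
time_s: 14.25
tool_pos: [0.6254, 0.0874, 0.0754]
ee_rot: [2.088, 2.346, 0.003]
wrist_force: [2.8, 0.9, 6.3]
gripper_width: 0.0002
gripper_force: 2.5
```

```bash
python3 - <<'E'
from h import *
s=robot.get_state(); print(s["wrist_force"],s["torque"],s["tool_pos"],s["gripper_force"])
p=robot.camera("top"); C=cloud(p)
for c in (212,220,228): print([np.round(C[r,c],3)[[0,2]] for r in (130,134,138,142,146,150,155)])
E
```

```text
[2.78857967 0.9030081  6.25906243] [ 0.02057404 -0.78244298  0.00241986] [0.62542459 0.08743043 0.07543329] 2.546070828975644
[array([0.718, 0.109]), array([0.696, 0.141]), array([0.678, 0.157]), array([0.662, 0.165]), array([0.648, 0.167]), array([0.632, 0.174]), array([0.614, 0.183])]
[array([0.71 , 0.139]), array([0.692, 0.156]), array([0.68 , 0.149]), array([0.663, 0.16 ]), array([0.647, 0.169]), array([0.632, 0.174]), array([0.615, 0.174])]
[array([0.711, 0.135]), array([0.693, 0.151]), array([0.677, 0.162]), array([0.663, 0.161]), array([0.647, 0.169]), array([0.632, 0.178]), array([0.616, 0.17 ])]
```

Emit:
carry_out --targets '[[[0, 0, 0], [0, 0.1, 0.3], 0], [[0, 0, 0], [0, 0.15, 0.6], 0], [[0, 0, 0], [0, 0.2, 0.9], 0], [[0, 0, 0], [0, 0.2, 1.2], 0], [[0, 0, 0], [0, 0.2, 1.4], 0], [[0, 0, 0], [0, 0.2, 1.4], 0], [[0, 0, 0], [0, 0.2, 1.4], 0], [[0, 0, 0], [0, 0.2, 1.4], 0], [[0, 0, 0], [0, 0.2, 1.4], 0]]'

```text
time_s: 15.05
tool_pos: [0.6258, 0.0875, 0.0617]
ee_rot: [-2.088, -2.347, 0.001]
wrist_force: [0.0, -0.2, 4.9]
gripper_width: 0.0006
gripper_force: 2.8
```

```bash
python3 - <<'E'
from h import *
s=robot.get_state(); print(s["wrist_force"],s["torque"],s["tool_pos"],s["gripper_force"])
p=robot.camera("top"); C=cloud(p)
for c in (212,220,228): print([np.round(C[r,c],3)[[0,2]] for r in (130,134,138,142,146,150,155,160,165,170,175)])
cv2.imwrite("pics/t7.png",cv2.resize(p["color"][100:190,190:310,::-1],(800,600),interpolation=cv2.INTER_CUBIC))
E
```

```text
[ 0.04298669 -0.15239979  4.94096784] [-0.02381341 -0.12255321 -0.01707478] [0.62577521 0.08749587 0.06174985] 2.8489310925942846
[array([0.717, 0.112]), array([0.696, 0.138]), array([0.677, 0.159]), array([0.661, 0.169]), array([0.644, 0.184]), array([0.629, 0.19 ]), array([0.613, 0.186]), array([0.6  , 0.165]), array([0.609, 0.005]), array([ 0.59, -0.  ]), array([0.571, 0.001])]
[array([0.709, 0.142]), array([0.691, 0.16 ]), array([0.677, 0.159]), array([0.66 , 0.175]), array([0.644, 0.184]), array([0.628, 0.195]), array([0.613, 0.184]), array([0.6  , 0.162]), array([0.601, 0.05 ]), array([0.587, 0.024]), array([0.57 , 0.004])]
[array([0.71 , 0.141]), array([0.692, 0.154]), array([0.677, 0.161]), array([0.659, 0.177]), array([0.643, 0.188]), array([0.628, 0.197]), array([0.614, 0.179]), array([0.599, 0.169]), array([0.601, 0.051]), array([0.589, 0.008]), array([ 0.571, -0.001])]
```

View pics/t7.png

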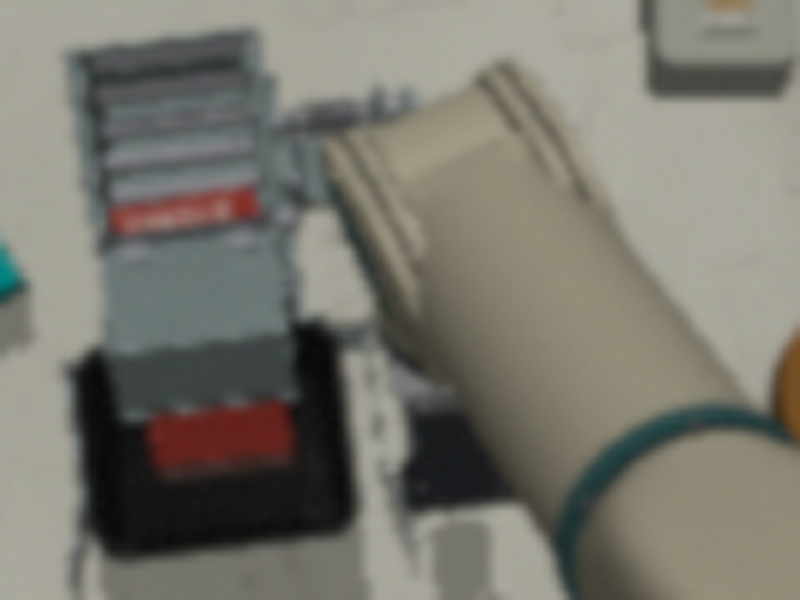

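Emit:
carry_out --targets '[[[0, 0, 0], [0, 0, 0], 0], [[0, 0, 0], [0, 0, 0], 0], [[0, 0, 0], [0, 0, 0], 0], [[0, 0, 0], [0, 0, 0], 0], [[0, 0, 0], [0, 0, 0], 0], [[0, 0, 0], [0, 0, 0], 0], [[0, 0, 0], [0, 0, 0], 0], [[0, 0, 0], [0, 0, 0], 0]]'

```text
time_s: 15.77
tool_pos: [0.6258, 0.0875, 0.0618]
ee_rot: [-2.088, -2.347, 0.001]
wrist_force: [0.2, 0.8, 5.5]
gripper_width: 0.0004
gripper_force: 2.8
```

```bash
python3 - <<'E'
from h import *
np.set_printoptions(precision=3,suppress=True)
s=robot.get_state(); print(s["wrist_force"],s["tool_pos"])
p=robot.camera("top"); C=cloud(p); basket(p)
k=p["color"].astype(int); m=(k[...,0]>90)&(k[...,1]<60)&(k[...,2]<60); m[:158]=0; m[190:]=0; m[:,:195]=0; m[:,250:]=0
Q=C[m]; print(m.sum(),np.round(Q.min(0),3),Q.max(0)); 
for r in range(158,176,2): print(r,np.round(C[r][m[r]].mean(0) if m[r].any() else 0,3))
E
```

```text
[0.216 0.772 5.471] [0.626 0.087 0.062]
basket 186 ((597.1812744140625, 216.42578125), (117.85545349121094, 147.1230926513672), 7.927803039550781) inD [-0.05   0.004  0.   ]
129 [0.589 0.18  0.044] [0.616 0.25  0.06 ]
158 0
160 0
162 [0.612 0.211 0.054]
164 [0.605 0.215 0.053]
166 [0.597 0.213 0.054]
168 [0.59  0.229 0.053]
170 0
172 0
174 0
```

Emit:
carry_out --targets '[[[0, 0, 0], [0, 0, -0.15], 0], [[0, 0, 0], [0, -0.05, -0.3], 0], [[0, 0, 0], [0, -0.05, -0.45], 0], [[0, 0, 0], [0, -0.05, -0.6], 0], [[0, 0, 0], [0, -0.05, -0.75], 0], [[0, 0, 0], [0, -0.1, -0.9], 0], [[0, 0, 0], [0, -0.1, -1.05], 0], [[0, 0, 0], [0, -0.1, -1.2], 0], [[0, 0, 0], [0, -0.1, -1.35], 0], [[0, 0, 0], [0, -0.05, -1.5], 0]]'

```text
time_s: 16.65
tool_pos: [0.6255, 0.0874, 0.0769]
ee_rot: [-2.088, -2.347, 0.001]
wrist_force: [-0.6, 0.5, 5.6]
gripper_width: 0.0004
gripper_force: 2.6
```

Emit:
carry_out --targets '[[[0, 0, 0], [0, 0, -0.15], 0], [[0, 0, 0], [0, 0, -0.3], 0], [[0, 0, 0], [0, 0.05, -0.45], 0], [[0, 0, 0], [0, 0.05, -0.6], 0], [[0, 0, 0], [0, 0.05, -0.75], 0], [[0, 0, 0], [0, 0.1, -0.9], 0], [[0, 0, 0], [0, 0.1, -1.05], 0], [[0, 0, 0], [0, 0.15, -1.2], 0], [[0, 0, 0], [0, 0.15, -1.35], 0], [[0, 0, 0], [0, 0.2, -1.5], 0]]'

```text
time_s: 17.48
tool_pos: [0.6266, 0.0876, 0.0915]
ee_rot: [-2.087, -2.346, 0.003]
wrist_force: [-2.9, 0.3, 4.3]
gripper_width: 0.0005
gripper_force: 2.4
```

Emit:
carry_out --targets '[[[0, 0, 0], [0, 0, -0.15], 0], [[0, 0, 0], [0, 0.05, -0.3], 0], [[0, 0, 0], [0, 0.05, -0.45], 0], [[0, 0, 0], [0, 0.1, -0.6], 0], [[0, 0, 0], [0, 0.1, -0.7], 0], [[0, 0, 0], [0, 0.15, -0.8], 0], [[0, 0, 0], [0, 0.15, -0.9], 0], [[0, 0, 0], [0, 0.2, -1.0], 0], [[0, 0, 0], [0, 0.2, -1.1], 0], [[0, 0, 0], [0, 0.2, -1.2], 0]]'

```text
time_s: 18.32
tool_pos: [0.6303, 0.088, 0.1039]
ee_rot: [2.088, 2.346, 0.001]
wrist_force: [-2.2, -0.1, 4.2]
gripper_width: 0.0001
gripper_force: 2.1
```

```bash
python3 - <<'E'
from h import *
s=robot.get_state(); print(s["wrist_force"],s["tool_pos"])
p=robot.camera("top"); C=cloud(p)
for c in (212,220,228): print([np.round(C[r,c],3)[[0,2]] for r in (134,138,142,146,150,155)])
E
```

```text
[-2.23515547 -0.05264337  4.22388252] [0.6302526  0.0880291  0.10389026]
[array([0.696, 0.139]), array([0.679, 0.152]), array([0.665, 0.15 ]), array([0.651, 0.149]), array([0.636, 0.155]), array([0.62 , 0.149])]
[array([0.692, 0.155]), array([0.68 , 0.148]), array([0.665, 0.151]), array([0.651, 0.15 ]), array([0.638, 0.148]), array([0.619, 0.153])]
[array([0.692, 0.154]), array([0.679, 0.15 ]), array([0.665, 0.149]), array([0.652, 0.148]), array([0.637, 0.152]), array([0.622, 0.141])]
```

Emit:
carry_out --targets '[[[0, 0, 0], [0, -0.05, -0.1], 0], [[0, 0, 0], [0, -0.05, -0.2], 0], [[0, 0, 0], [0, 0, -0.3], 0], [[0, 0, 0], [0, 0, -0.4], 0], [[0, 0, 0], [0, 0, -0.5], 0], [[0, 0, 0], [0, 0.05, -0.6], 0], [[0, 0, 0], [0, 0.05, -0.7], 0], [[0, 0, 0], [0, 0.1, -0.8], 0], [[0, 0, 0], [0, 0.1, -0.9], 0], [[0, 0, 0], [0, 0.1, -0.95], 0]]'

```text
time_s: 19.2
tool_pos: [0.6314, 0.0881, 0.1135]
ee_rot: [2.088, 2.346, 0.001]
wrist_force: [3.3, -0.1, 3.1]
gripper_width: 0.0008
gripper_force: 1.7
```

Emit:
carry_out --targets '[[[0, 0, 0], [0, 0, -0.05], 0], [[0, 0, 0], [0, 0, -0.1], 0], [[0, 0, 0], [0, 0, -0.15], 0], [[0, 0, 0], [0, 0, -0.2], 0], [[0, 0, 0], [0, 0, -0.25], 0], [[0, 0, 0], [0, 0, -0.3], 0], [[0, 0, 0], [0, 0, -0.35], 0], [[0, 0, 0], [0, 0, -0.4], 0], [[0, 0, 0], [0, 0, -0.5], 0], [[0, 0, 0], [0, 0, -0.6], 0]]'

```text
time_s: 20.03
tool_pos: [0.6306, 0.088, 0.1192]
ee_rot: [-2.088, -2.347, 0.0]
wrist_force: [3.0, 0.0, 1.7]
gripper_width: 0.0004
gripper_force: 1.4
```

```bash
python3 - <<'E'
from h import *
s=robot.get_state(); print(s["wrist_force"],s["tool_pos"])
p=robot.camera("top"); C=cloud(p)
for c in (212,220,228): print([np.round(C[r,c],3)[[0,2]] for r in (134,138,142,146,150,155)])
E
```

```text
[2.97500536 0.04196867 1.69398625] [0.63062885 0.08800259 0.11922455]
[array([0.704, 0.106]), array([0.68 , 0.145]), array([0.666, 0.144]), array([0.653, 0.143]), array([0.639, 0.14 ]), array([0.623, 0.135])]
[array([0.692, 0.156]), array([0.68 , 0.146]), array([0.666, 0.148]), array([0.653, 0.14 ]), array([0.64 , 0.137]), array([0.623, 0.134])]
[array([0.692, 0.156]), array([0.679, 0.153]), array([0.667, 0.144]), array([0.653, 0.141]), array([0.639, 0.141]), array([0.624, 0.13 ])]
```

Emit:
carry_out --targets '[[[0, 0, 0], [0, 0.05, -0.05], 0], [[0, 0, 0], [0, 0.1, -0.1], 0], [[0, 0, 0], [0, 0.15, -0.15], 0], [[0, 0, 0], [0, 0.2, -0.2], 0], [[0, 0, 0], [0, 0.2, -0.3], 0], [[0, 0, 0], [0, 0.2, -0.4], 0], [[0, 0, 0], [0, 0.2, -0.5], 0], [[0, 0, 0], [0, 0.2, -0.6], 0]]'

```text
time_s: 20.75
tool_pos: [0.6326, 0.0883, 0.1252]
ee_rot: [-2.088, -2.347, 0.0]
wrist_force: [-0.8, -0.5, 1.1]
gripper_width: 0.0005
gripper_force: 0.0
```

Emit:
carry_out --targets '[[[0, 0, 0], [0, 0, -0.2], 0], [[0, 0, 0], [0, 0, -0.4], 0], [[0, 0, 0], [0, 0, -0.7], 0], [[0, 0, 0], [0, 0, -1.0], 0], [[0, 0, 0], [0, 0, -1.3], 0], [[0, 0, 0], [0, 0, -1.6], 0]]'

```text
time_s: 21.25
tool_pos: [0.6328, 0.0883, 0.1416]
ee_rot: [2.088, 2.347, 0.0]
wrist_force: [-0.8, 1.0, -0.2]
gripper_width: 0.0006
gripper_force: 0.0
```

```bash
python3 - <<'E'
from h import *
s=robot.get_state(); print(s["wrist_force"],s["tool_pos"],s["torque"])
p=robot.camera("top"); C=cloud(p)
for c in (212,220,228): print([np.round(C[r,c],3)[[0,2]] for r in (134,138,142,146,150,155)])
E
```

```text
[-0.78697612  0.95102728 -0.20455337] [0.63282288 0.08831052 0.14161369] [-0.04795929 -0.10388372 -0.0230936 ]
[array([0.704, 0.107]), array([0.68 , 0.147]), array([0.667, 0.143]), array([0.653, 0.141]), array([0.639, 0.143]), array([0.624, 0.128])]
[array([0.692, 0.154]), array([0.68 , 0.148]), array([0.666, 0.148]), array([0.654, 0.137]), array([0.639, 0.142]), array([0.624, 0.13 ])]
[array([0.694, 0.147]), array([0.68 , 0.148]), array([0.666, 0.147]), array([0.654, 0.137]), array([0.639, 0.141]), array([0.623, 0.134])]
```

Emit:
carry_out --targets '[[[0, 0, 0], [0, 0, -2], 0], [[0, 0, 0], [0, 0, -5], 0], [[0, 0, 0], [0, 0, -8], 0], [[0, 0, 0], [1, -4, -9], 0], [[0, 0, 0], [-3, -8, -9], 0], [[0, 0, 0], [-6, -11, -9], 0], [[0, 0, 0], [-9, -14, -9], 0], [[0, 0, 0], [-12, -16, -9], 0], [[0, 0, 0], [-12, -16, -9], 0], [[0, 0, 0], [-12, -16, -9], 0]]'

```text
time_s: 22.13
tool_pos: [0.4859, -0.0535, 0.2316]
ee_rot: [2.095, 2.339, -0.003]
wrist_force: [0.3, 0.6, -0.4]
gripper_width: 0.0005
gripper_force: 0.0
```

```bash
python3 - <<'E'
from h import *
np.set_printoptions(precision=3,suppress=True)
s=robot.get_state(); print(s["tool_pos"],s["time_s"])
p=robot.camera("top"); C=cloud(p); basket(p)
m=np.zeros((384,512),bool); m[135:165,248:266]=1
m&=(C[...,2]>.10)&(C[...,2]<.17)&(p["color"].max(-1)<70); print("pad",m.sum(),C[m].mean(0) if m.any() else 0)
for c in (212,220,228): print([np.round(C[r,c],3)[[0,2]] for r in (134,138,142,146,150,155)])
k=p["color"].astype(int); m=(k[...,0]>90)&(k[...,1]<60)&(k[...,2]<60); m[:158]=0; m[190:]=0; m[:,:195]=0; m[:,250:]=0
Q=C[m]; print(m.sum(),Q.min(0) if m.any() else 0,Q.max(0) if m.any() else 0)
cv2.imwrite("pics/t8.png",cv2.resize(p["color"][90:225,140:320,::-1],(800,600),interpolation=cv2.INTER_CUBIC))
E
```

```text
[ 0.486 -0.053  0.232] 22.1333
basket 195 ((597.536376953125, 216.67919921875), (118.17471313476562, 146.3983154296875), 7.259749889373779) inD [-0.049  0.005  0.   ]
pad 81 [0.63  0.089 0.147]
[array([0.704, 0.108]), array([0.679, 0.151]), array([0.668, 0.139]), array([0.654, 0.137]), array([0.64 , 0.138]), array([0.623, 0.135])]
[array([0.692, 0.156]), array([0.68 , 0.148]), array([0.666, 0.146]), array([0.654, 0.137]), array([0.64 , 0.138]), array([0.623, 0.136])]
[array([0.691, 0.161]), array([0.679, 0.149]), array([0.666, 0.146]), array([0.655, 0.133]), array([0.64 , 0.135]), array([0.624, 0.126])]
113 [0.375 0.109 0.045] [0.616 0.25  1.441]
```

View pics/t8.png

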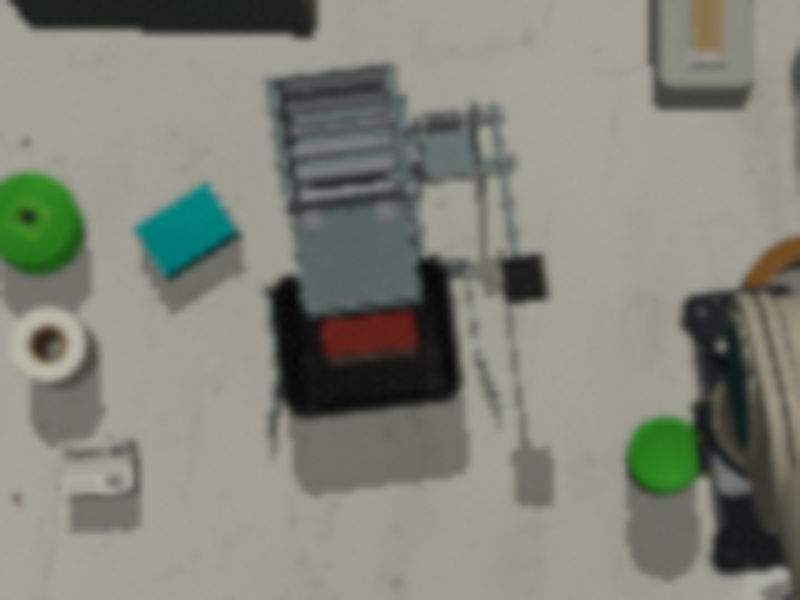

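```bash
python3 -c "
from bench import robot
print(robot.job_done())"
```

```text
the job is handed in; nothing more can be done
None
```

The job is handed in at about 22 s: the basket stands home under the outlet with the front carton in it, and the lever was let up over about 4 s, so the lid is shut and the lever back at rest. One oddity: the lever only began to move with the TCP reading about 29 mm below the pad's measured height, which I couldn't explain, so I worked it by force and by watching the lid.

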